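# Open the raffle drum and hold its door up

### The arm

A 7-joint arm with a two-finger parallel gripper is mounted at the origin on the work surface. World frame = base frame: x ahead of the robot, y to its left, z up, the work surface at z = 0. Lengths are in m, angles in rad, forces in N, time in s.
With the tool pointing down it reaches from about 0.425 to 0.95 m from the base axis. Payload 4.7 kg.
Tool frame: the origin (TCP) lies midway between the tips of the shut fingers; the grasp point (between the pads) lies 19 mm behind it; z points along the fingers, y is the line along which they close (so a half turn about z gives the same grasp; the last joint's range is limited). The gripper opens to 85 mm and grips with 20 to 120 N. Pads are 22 mm wide; open, the fingers measure 114 mm over their backs; the gripper's body (76 mm by 85 mm) begins 54 mm behind the grasp point. The pads swing forward as they close: fully open they stand 13 mm farther back than shut.
Start: joints at [-1.147, 0.469, -0.049, 1.532, 0.024, 1.141, -0.082], TCP at [0.295, 0.607, 0.196] pointing down, gripper open.
Joint ranges: [-2.59, 2.59], [-0.33, 1.99], [-1.39, 1.29], [0.1, 2.45], [-1.04, 4.18], [0.21, 1.99], [-2.66, 2.66]. Speed limits (rad/s): [2.57, 2.57, 3.14, 3.14, 3.14, 3.14, 3.14].

### API

Orientations are given as a rotation vector (axis times angle).
In Python, from plant import arm gives the robot as it stands. The module is installed in compiled form; this text tells all that it offers. Calls block until the motion is done:
- arm.movep(position, orientation): joint-space move of the TCP to a pose.
- arm.move_linear(position, rate=0.15, orientation=None, guard=None): straight line of the TCP; orientation=None keeps the orientation; rate is the mean speed in m/s. With guard (N) it stops when the force on the tool has changed by that much, and returns True; else False.
- arm.movej(angles): joint-space move.
- arm.grip(opening): finger opening in m; the grip force is fixed at half the most; returns when the fingers have stopped.
- arm.pause(seconds).
- arm.ik(position, orientation): joint angles nearest the present ones, or None.
- arm.snapshot(name): name is "scene" or "top" or "wrist"; returns the picture (420x560x3 uint8, red, green, blue); there is no depth.
- arm.camera_info(name): a dict with "fx", "fy", "cx", "cy" (pixels), "cam_to_world" (4x4, takes a point from camera to world coordinates). Camera axes: x right, y down, z forward; pixel columns grow to the right and rows downward; lengths in m; the calibration is good to about 2 mm. A picture is of the moment at which its call begins: read the wrist's pose just before it. camera_info takes no time and is no camera call; for the wrist camera it gives the pose at the moment of the call.
A pose or a line that the arm cannot do raises arm.IKError and nothing moves.
- arm.job_done(): hands the job in; it is judged then, once.
Readings, each from a call of its own:
- arm.current_clock(): time.
- arm.current_joint_positions(): joint angles.
- arm.current_qd(): joint speeds.
- arm.current_joint_efforts(): joint torques, N m.
- arm.current_tcp_pos(): TCP position.
- arm.current_ee_rot(): TCP orientation.
- arm.current_ft_force(): force on the tool from outside, world axes, zero at the start.
- arm.current_moment(): the same for the moment, N m.
- arm.current_grip_width(): finger opening in m.
- arm.current_gripper_force(): force on a finger pad.
Only numpy, scipy, OpenCV 4.12 (cv2) and the standard library are available. Lean on these libraries where they do the work, as an engineer would, in place of code of your own. Each camera call takes 0.05 s, during which the arm holds its last target. There are 200 camera calls.

### The job

Get the charity raffle drum ready for tickets: turn the drum until its door is on top and the index clicks in, then pull the door's spring latch sideways, fully towards the fixed thumb tab (one pinch across the two does it), and lift the door up off its catch. Raise the door more than half way, to about 45 degrees or beyond, and finish there still holding it up, without letting go; the drum stays in its index and the other things on the counter stay where they are.

Things in the scene. Friction and masses are not known exactly. Their poses are not given: they have to be found in the camera images.
- raffle_stand: Wooden stand of the tabletop raffle drum, fixed: base 260 (x) by 300 (y) mm, an A-frame at each end (|y| 118 to 132 mm, 165 mm high). Origin: centre of its underside on the counter, z up, y along the drum's axle, which is 145 mm up. The crank is at the -y end; at the +y end a steel bracket, 229 mm high, holds the spring index plunger over a collar on the axle.
- drum (a joint): Turn of the drum about the axle (stand's +y), rad. 0 = door on top, index clicked in; positive = door turned towards the stand's +x, away from the robot. Turns endlessly either way, stays where left (0.2 N m friction). At 0 a spring ball sits between two lugs; passing a lug, between about 0.6 and 0.3 rad either side of 0, takes up to 0.6 N m more; within about 0.15 the ball pulls the drum to 0.
- drum_axis (a point): Middle of the drum, on its axle. Axes turn with the drum: z points to the middle of the door, y along the axle. The drum is a hexagon of clear acrylic panels, 200 mm across flats and 200 mm long, between plywood hexagon end plates 212 mm across flats (outer faces at y = -112 and 112 mm).
- crank_knob (a point): Centre of the crank's handle: a level black round grip, 23 mm thick, 66 mm long, parallel to the axle, spinning freely on its pin. It is 65 mm from the axle, in the same direction as the door (straight above the axle at drum 0), and 195 mm from the drum's middle along -y. The flat steel crank arm lies at y = -158 to -151 mm.
- door (a joint): Opening of the drum's door, rad: 0 shut, stop at 1.25. The door is one side of the hexagon: clear panel in an aluminium frame, 109 by 192 mm, 8 mm thick, about 0.3 kg, hinged on its +x edge (at drum 0), so the edge near the robot rises. Let go, it falls back down from any angle.
- door_hinge (a point): Middle of the door's hinge line, parallel to the axle; at drum 0 it is 54 mm in +x of the axle and 100 mm above it. Its axes turn with the door and equal the stand's at drum 0 and door 0.
- latch (a joint): Travel of the spring latch along the door, m: 0 = bolt out under its keeper, 0.016 = stop. It slides to +y, towards the thumb tab. The door is free above 0.0125. The spring pushes back with 6 N at 0, 14 N at the stop, and shuts the latch when it is let go.
- latch_paddle (a point): Middle of the outer (-y) face of the latch's finger paddle: upright steel plate, 24 mm wide (x), 6 thick (y), top 34 mm above the door's middle plane. At (-74, -30, 27) mm in door_hinge axes with latch 0; moves with the latch. The bolt lies along the free edge at x = -104, up to 13 mm above that plane, from the paddle to a steel keeper at the -y end plate.
- thumb_tab (a point): Middle of the outer (+y) face of the thumb tab: upright steel plate fixed to the door, 24 mm wide (x), 6 thick (y), top 34 mm above the door's middle plane; at (-74, 30, 27) mm in door_hinge axes. Paddle and tab measure 60 mm over their outer faces, 44 mm with the latch at its stop; the panel below is 2 mm above the middle plane. Both can turn in a pinch.
- boot_vase: Bystander: red boot-shaped vase, 145 mm high, sole 120 by 56 mm. Origin at the centre of its underside.
- mug: Bystander: white mug, 80 mm wide, 92 mm high. Origin at the centre of its underside.
- jar: Bystander: glass jar with a black lid, 72 mm wide, 100 mm high. Origin at the centre of its underside.
- ticket_box: Bystander: closed cardboard box, 70 by 110 mm, 55 mm high. Origin at the centre of its underside.

How it is judged:
By the outcome, as a careful person would: the job done as asked, in the order asked, and still so for the second after the job is handed in, while the arm keeps its last pose, push and grip.
It also fails if it takes over 43 s, if anything falls off the work surface, if the arm or the gripper's body presses on something with over 40 N, if the wrist force passes 120 N, or if a joint passes its speed limit or range.

## Working session

There is one attempt and no reset: what is moved stays moved. The work goes in short steps, each a Python script; the robot and the scene stay as the last script left them, time stands still between calls to the robot, and variables do not carry over. Pictures are saved under pics/ and viewed, at most 13 in all, crops included, and the job is handed in when it is done.

```bash
mkdir -p pics; python3 - <<'E'
from plant import arm
import cv2,numpy as np
a=arm.snapshot("scene");b=arm.snapshot("top")
for n,i in(("scene",a),("top",b)):
    cv2.imwrite(f"pics/{n}.png",i[:,:,::-1])
    c=arm.camera_info(n);print(n,c["fx"],c["fy"],c["cx"],c["cy"]);print(np.round(c["cam_to_world"],4).tolist())
print(arm.current_clock(),arm.current_ee_rot())
E
```

```text
scene 525.0231916536005 525.0231916536005 284.8329663061607 204.12979395213966
[[0.4962, 0.7037, -0.5084, 1.2184], [0.868, -0.3918, 0.305, -0.2918], [0.0154, -0.5927, -0.8053, 1.1391], [0.0, 0.0, 0.0, 1.0]]
top 543.39786727763 543.39786727763 286.22619490962086 206.0161585466113
[[0.0084, -0.9936, 0.1125, 0.4891], [-0.9999, -0.0098, -0.0115, 0.075], [0.0126, -0.1124, -0.9936, 1.2901], [0.0, 0.0, 0.0, 1.0]]
0.1 [-7.05055244e-01 -3.06111838e+00  2.76445940e-03]
```

View pics/scene.png

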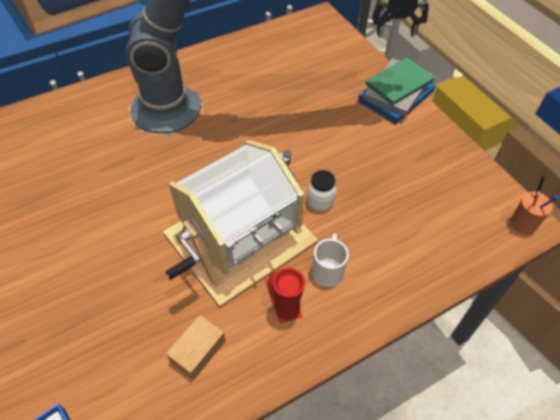

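View pics/top.png

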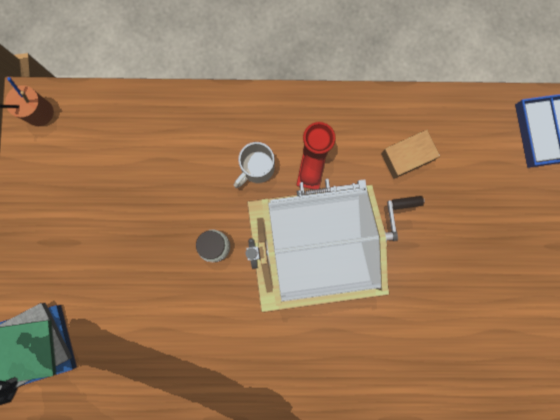

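The scene view shows the drum with its door turned away from the robot (+x). The black knob is at (181,267) in scene and (407,202) in top. The stand base corners in top are about (249,200), (372,188), (387,293) and (262,309). I'll zoom in for accurate pixels.

```bash
cat > h.py <<'E'
import numpy as np,cv2
from plant import arm
from scipy.spatial.transform import Rotation as R
def ray(c,p):
    T=np.array(c["cam_to_world"]);d=T[:3,:3]@np.array([(p[0]-c["cx"])/c["fx"],(p[1]-c["cy"])/c["fy"],1.])
    return T[:3,3],d/np.linalg.norm(d)
def plane(c,p,z):
    o,d=ray(c,p);return o+d*(z-o[2])/d[2]
def tri(obs):
    A=0;b=0
    for c,p in obs:
        o,d=ray(c,p);M=np.eye(3)-np.outer(d,d);A=A+M;b=b+M@o
    return np.linalg.solve(A,b)
def proj(c,X):
    T=np.array(c["cam_to_world"]);q=T[:3,:3].T@(np.asarray(X)-T[:3,3]);return np.array([c["fx"]*q[0]/q[2]+c["cx"],c["fy"]*q[1]/q[2]+c["cy"]])
E
python3 - <<'E'
from h import *
s=cv2.imread("pics/scene.png");t=cv2.imread("pics/top.png")
obs=[]
for n,i,(x0,y0,x1,y1) in(("scene",s,(155,250,198,285)),("top",t,(390,190,430,215))):
    m=np.uint8(i[y0:y1,x0:x1].max(2)<50);k,l,st,ce=cv2.connectedComponentsWithStats(m)
    j=1+st[1:,4].argmax();pts=np.argwhere(l==j)[:,::-1].astype(np.float32)
    r=cv2.minAreaRect(pts);bx=cv2.boxPoints(r)+[x0,y0];print(n,np.array(r[0])+[x0,y0],ce[j]+[x0,y0],r,bx.round(1).tolist())
    obs.append((arm.camera_info(n),ce[j]+[x0,y0]))
print("knob",tri(obs))
c=obs[1][0]
for z in(0,.02):
  print([plane(c,p,z).round(4).tolist() for p in((249,200),(372,188),(387,293),(262,309))])
a=cv2.resize(s[130:310,150:330],(540,540),interpolation=2)[:, :400]
b=cv2.resize(t[170:320,235:435],(800,600),interpolation=2)
cv2.imwrite("pics/s2.png",cv2.resize(s[130:310,150:330],(600,600),interpolation=2));cv2.imwrite("pics/t2.png",b)
E
```

```text
scene [181.6000042  269.70000076] [180.31764706 270.05882353] ((26.600004196166992, 19.700000762939453), (3.5777082443237305, 27.280029296875), 63.43495178222656) [[168.6, 274.2], [193.0, 262.0], [194.6, 265.2], [170.2, 277.4]]Traceback (most recent call last):
  File "<stdin>", line 6, in <module>
ValueError: attempt to get argmax of an empty sequence
```

```bash
python3 - <<'E'
from h import *
s=cv2.imread("pics/scene.png");t=cv2.imread("pics/top.png")
b=cv2.resize(t[170:320,235:435],(800,600),interpolation=2)
cv2.imwrite("pics/s2.png",cv2.resize(s[130:310,150:330],(600,600),interpolation=2));cv2.imwrite("pics/t2.png",b)
obs=[]
for n,i,(x0,y0,x1,y1) in(("scene",s,(160,252,197,285)),("top",t,(392,190,430,213))):
    g=i[y0:y1,x0:x1];m=np.uint8((g.max(2)<80)&(np.ptp(g,axis=2)<30));k,l,st,ce=cv2.connectedComponentsWithStats(m)
    j=1+st[1:,4].argmax();pts=np.argwhere(l==j)[:,::-1].astype(np.float32)
    r=cv2.minAreaRect(pts);bx=cv2.boxPoints(r)+[x0,y0];print(n,np.array(r[0])+[x0,y0],ce[j]+[x0,y0],r[1:],bx.round(1).tolist())
    obs.append((arm.camera_info(n),np.array(r[0])+[x0,y0]))
print("knob",tri(obs))
c=obs[1][0]
for z in(0,.02):
  print([plane(c,p,z).round(4).tolist() for p in((249,200),(372,188),(387,293),(262,309))])
E
```

```text
scene [180.68411446 267.45306778] [180.848 267.176] ((8.952542304992676, 29.982004165649414), 57.2647705078125) [[165.7, 271.8], [190.9, 255.6], [195.7, 263.1], [170.5, 279.3]]
top [407.39999771 202.29999924] [407.05536332 202.41176471] ((9.758074760437012, 30.122751235961914), 81.8698959350586) [[391.8, 199.6], [421.6, 195.3], [423.0, 205.0], [393.2, 209.3]]
knob [ 0.62926811 -0.19556332  0.14638603]
[[0.6488, 0.1491, 0.0], [0.6808, -0.1458, 0.0], [0.4317, -0.1788, 0.0], [0.3924, 0.1146, 0.0]]
[[0.6464, 0.148, 0.02], [0.6779, -0.1423, 0.02], [0.4325, -0.1749, 0.02], [0.3939, 0.114, 0.02]]
```

View pics/s2.png

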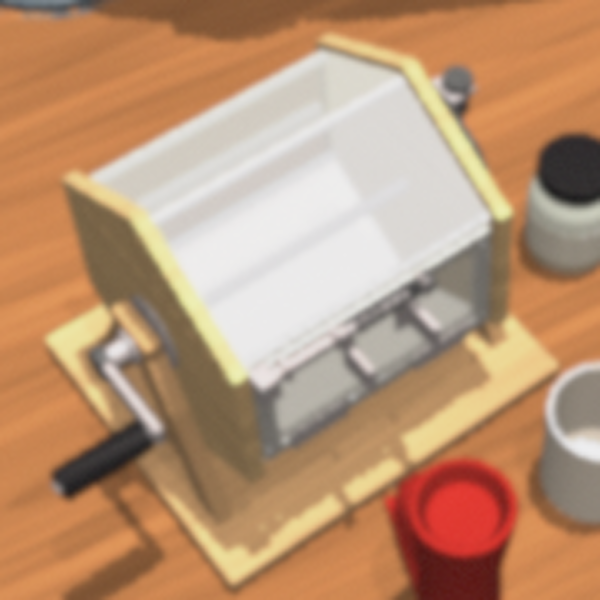

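View pics/t2.png

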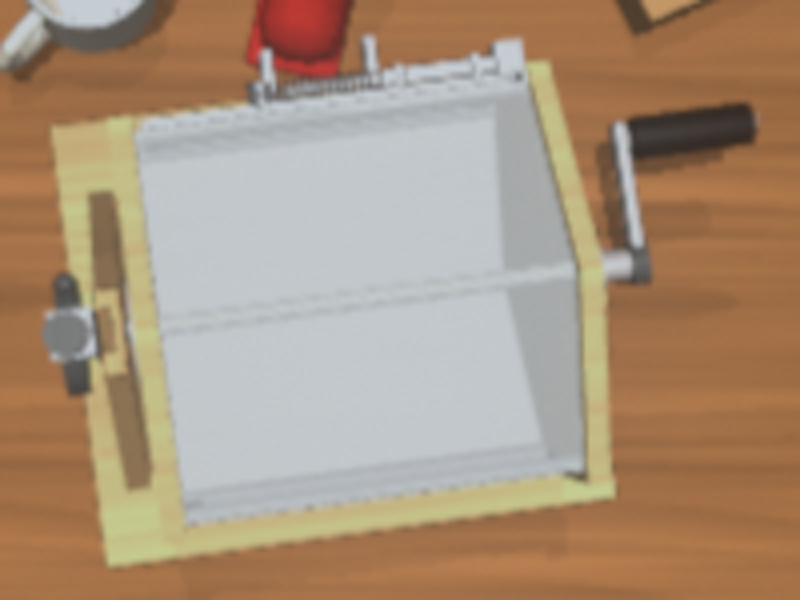

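The crops give these stand base corners: top view +x+y (248,201.8), -x+y (262,311.8), -x-y (388.8,293.8); scene view -x-y (164,233), +x-y (219.6,305.5), +x+y (317,238.6). The door faces +x, so the drum is at about +90°, and the bracket knob is at (252,254) in top. Next I'll fit the stand's pose from these points and the knob.

```bash
cat >> h.py <<'E'
TD=lambda yaw:None
E
python3 - <<'E'
from h import *
from scipy.optimize import least_squares
t=arm.camera_info("top");s=arm.camera_info("scene")
ob=[(t,(248,201.75),(1,1)),(t,(262,311.75),(-1,1)),(t,(388.75,293.75),(-1,-1)),(s,(164.1,232.9),(-1,-1)),(s,(219.6,305.5),(1,-1)),(s,(317.1,238.6),(1,1))]
kn=[(t,(407.4,202.3)),(s,(180.7,267.45))]
def pt(p,l):
    c,q=np.cos(p[2]),np.sin(p[2]);return np.array([p[0]+c*l[0]-q*l[1],p[1]+q*l[0]+c*l[1],l[2]])
def f(p):
    r=[proj(c,pt(p,(.13*k[0],.15*k[1],p[4])))-u for c,u,k in ob]
    K=pt(p,(.065*np.sin(p[3]),-.195,.145+.065*np.cos(p[3])))
    return np.ravel(r+[proj(c,K)-u for c,u in kn])
r=least_squares(f,[.54,0,-.1,1.5,.015])
print(r.x.round(4).tolist(),r.fun.round(1));
print("knob",pt(r.x,(.065*np.sin(r.x[3]),-.195,.145+.065*np.cos(r.x[3]))))
E
```

```text
[0.5365, -0.0136, 0.149, 1.5519, 0.0087] [-1.3  0.3 -0.5  0.5  0.   0.1 -1.3 -0.7  0.3  0.5  0.6  0.9  0.4 -0.2
 -0.6  0.4]
knob [ 0.62967124 -0.19675192  0.14623061]
```

```bash
cat >> h.py <<'E'
P=[0.5365,-0.0136,0.149]
def W(l):
    c,q=np.cos(P[2]),np.sin(P[2]);return np.array([P[0]+c*l[0]-q*l[1],P[1]+q*l[0]+c*l[1],l[2]])
def ori(yaw,tilt=0):
    """tool down, tool y at stand-frame angle yaw, then tilted about stand +y; rotvec world"""
    y=np.array([np.cos(yaw),np.sin(yaw),0]);z=np.array([0,0,-1.])
    M=np.stack([np.cross(y,z),y,z],1)
    return (R.from_euler('z',P[2])*R.from_euler('y',tilt)*R.from_matrix(M)).as_rotvec()
KY=-.200
def knob(a,up=0): # TCP for gripping the knob at drum angle a
    return W((.065*np.sin(a),KY,.145+.065*np.cos(a)-.019+up))
HX,HZ=.054,.245
def doorp(th,tilt,y=.007,tip=.006):
    # grip point at (-74,27) in door axes; TCP 19+ beyond along tool z
    u=np.array([-np.cos(th),np.sin(th)]);n=np.array([np.sin(th),np.cos(th)])
    g=np.array([HX,HZ])+.074*u+.027*n
    t=g+(.025-tip)*np.array([-np.sin(tilt),-np.cos(tilt)])
    return W((t[0],y,t[1]))
E
python3 - <<'E'
from h import *
for yaw in(0,np.pi,np.pi/2,-np.pi/2):
    o=ori(yaw);print(yaw)
    ps=[knob(1.55,.2),knob(1.55),knob(.8),knob(0),knob(0,.2)] if abs(yaw)in(0,np.pi) else [doorp(0,0)+[0,0,.1],doorp(0,0)]
    for p in ps:
        q=arm.ik(p,o);print(p.round(3),None if q is None else np.round(q,2))
    if abs(yaw)<2 and yaw!=0:
        for th,ti in((.5,.25),(.95,.45),(.95,.9),(.95,0)):
            q=arm.ik(doorp(th,ti),ori(yaw,ti));print(th,ti,doorp(th,ti).round(3),None if q is None else np.round(q,2))
E
```

```text
0
[ 0.63  -0.202  0.327] [-0.27  0.44  0.79  1.42 -0.31  1.41  0.66]
[ 0.63  -0.202  0.127] [-0.21  0.58  0.67  1.67 -0.41  1.04  0.75]
[ 0.612 -0.204  0.171] [-0.25  0.52  0.74  1.67 -0.39  1.1   0.75]
[ 0.566 -0.211  0.191] [-0.31  0.45  0.82  1.75 -0.36  1.1   0.78]
[ 0.566 -0.211  0.391] [-0.35  0.31  0.87  1.45 -0.24  1.49  0.67]
3.141592653589793
[ 0.63  -0.202  0.327] [-0.43  0.55  1.11  1.42 -0.49  1.47 -2.32]
[ 0.63  -0.202  0.127] [-0.44  0.76  1.11  1.68 -0.73  1.18 -2.13]
[ 0.612 -0.204  0.171] [-0.45  0.67  1.11  1.68 -0.64  1.2  -2.17]
[ 0.566 -0.211  0.191] [-0.47  0.56  1.12  1.76 -0.55  1.17 -2.18]
[ 0.566 -0.211  0.391] [-0.48  0.38  1.12  1.45 -0.34  1.52 -2.37]
1.5707963267948966
[ 0.516 -0.01   0.353] [-0.41  0.09  0.39  1.69 -0.04  1.36  1.7 ]
[ 0.516 -0.01   0.253] [-0.36  0.16  0.34  1.85 -0.06  1.15  1.72]
0.5 0.25 [ 0.533 -0.007  0.286] [-0.24  0.32  0.21  1.59 -0.04  1.49  1.7 ]
0.95 0.45 [ 0.56  -0.003  0.304] [-0.18  0.48  0.14  1.36 -0.02  1.76  1.68]
0.95 0.9 [ 0.553 -0.004  0.309] None
0.95 0 [ 0.568 -0.002  0.302] [-0.32  0.22  0.31  1.66 -0.07  1.27  1.72]
-1.5707963267948966
[ 0.516 -0.01   0.353] [-0.71  0.1   0.72  1.7  -0.07  1.36 -1.4 ]
[ 0.516 -0.01   0.253] [-0.68  0.18  0.72  1.86 -0.13  1.15 -1.34]
0.5 0.25 [ 0.533 -0.007  0.286] [-0.61  0.37  0.73  1.61 -0.18  1.5  -1.27]
0.95 0.45 [ 0.56  -0.003  0.304] [-0.53  0.55  0.73  1.38 -0.21  1.77 -1.22]
0.95 0.9 [ 0.553 -0.004  0.309] None
0.95 0 [ 0.568 -0.002  0.302] [-0.63  0.25  0.7   1.68 -0.16  1.28 -1.32]
```

```bash
python3 - <<'E'
from h import *
p=arm.current_tcp_pos()
arm.move_linear([p[0],p[1],.42],rate=.3)
arm.movep(knob(1.552,.2),ori(0));print(arm.current_clock())
arm.move_linear(knob(1.552,.06),rate=.25)
c=arm.camera_info("wrist");i=arm.snapshot("wrist");cv2.imwrite("pics/w1.png",i[:,:,::-1])
print(arm.current_clock(),arm.current_tcp_pos(),knob(1.552,.06),arm.current_ft_force())
K=lambda y:W((.065,y,.146))
print([proj(c,K(y)).round(0) for y in(-.162,-.195,-.228)])
E
```

```text
4.0833
4.8417 [ 0.63170272 -0.20255389  0.18931115] [ 0.6304583  -0.20173651  0.18722169] [ 0.13024947 -0.12690304  0.35629524]
[array([284., 151.]), array([284., 205.]), array([284., 255.])]
```

View pics/w1.png

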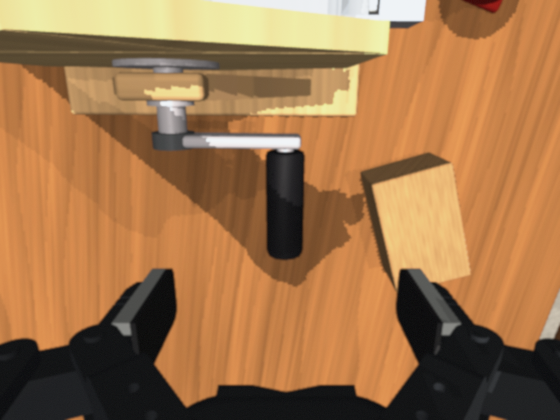

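The wrist view shows the knob from (286,150) to (286,258). The prediction was (284,151) to (284,255), so the pose is good. Gripping and cranking next.

```bash
python3 - <<'E'
from h import *
arm.move_linear(knob(1.552),rate=.15,guard=15)
arm.grip(0.0);f0=arm.current_ft_force()
print(arm.current_clock(),arm.current_grip_width(),arm.current_gripper_force(),f0)
for a in np.linspace(1.552,0,9)[1:]:
    arm.move_linear(knob(a),rate=.06 if a<.7 else .09)
    f=arm.current_ft_force();print(round(a,2),f.round(1),(arm.current_tcp_pos()-knob(a)).round(4))
    if np.linalg.norm(f)>60: break
print(arm.current_clock())
arm.snapshot
cv2.imwrite("pics/top2.png",cv2.resize(arm.snapshot("top")[150:330,225:440,::-1],(717,600),interpolation=2))
E
```

```text
6.1583 0.00010660468014206876 0.0 [-0.05167875 -0.08415885 -0.34469582]
1.36 [ 0.6  0.7 -0.3] [ 0.0006 -0.0005  0.0012]
1.16 [-0.3 -0.4 -0.1] [ 0.0002 -0.0004  0.001 ]
0.97 [-0.1  0.8 -0.1] [ 0.     -0.0005  0.0008]
0.78 [ 0.  -0.2  0.6] [-0.0001 -0.0004  0.0007]
0.58 [0.5 0.4 0.4] [-0.0001 -0.0002  0.0004]
0.39 [ 0.2 -0.7  0.5] [-0.0002 -0.0002  0.0004]
0.19 [0.1 0.6 1.5] [-0.0003 -0.0002  0.0003]
0.0 [-0.1  0.   0.4] [-0.0004 -0.0002  0.0002]
8.7583
```

View pics/top2.png

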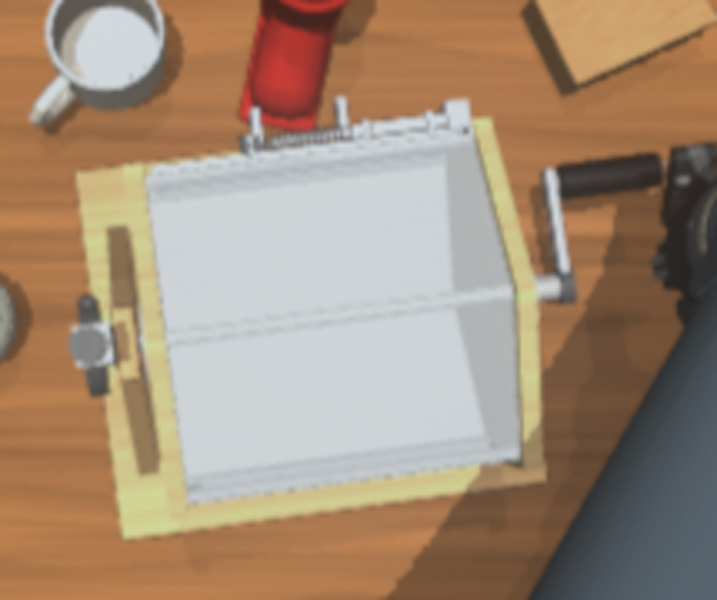

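Missed: the fingers closed empty and the drum didn't move, with the knob still at about (610,175) in the crop and the gripper beyond its right-hand end. I'll check where the fingertips really are.

```bash
python3 - <<'E'
from h import *
p=arm.current_tcp_pos();Rm=R.from_rotvec(arm.current_ee_rot()).as_matrix();print(p,Rm.round(3).tolist())
c=arm.camera_info("wrist");i=arm.snapshot("wrist");cv2.imwrite("pics/w2.png",i[:,:,::-1])
print("wrist tcp px",proj(c,p),"cam in tool",(Rm.T@(np.array(c["cam_to_world"])[:3,3]-p)).round(3),"camz in tool",(Rm.T@np.array(c["cam_to_world"])[:3,2]).round(3))
print("top tcp px",proj(arm.camera_info("top"),p),"body",proj(arm.camera_info("top"),p-Rm[:,2]*.12))
E
```

```text
[ 0.56617695 -0.2113612   0.19111401] [[-0.148, 0.989, 0.0], [0.989, 0.148, 0.0], [0.0, 0.0, -1.0]]
wrist tcp px [285.59589203 241.19877523] cam in tool [ 0.075 -0.    -0.177] camz in tool [-0.293  0.001  0.956]
top tcp px [420.68839267 230.52465873] body [437.81547209 226.07334435]
```

View pics/w2.png

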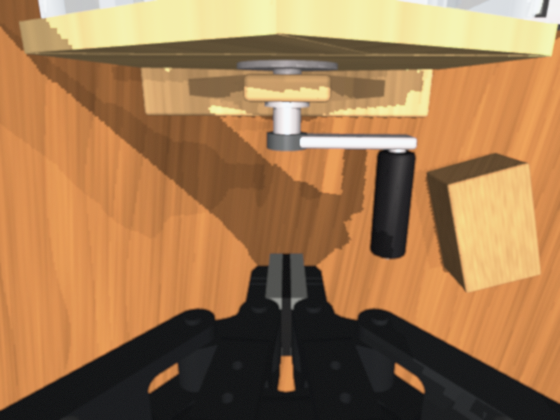

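```bash
python3 - <<'E'
from h import *
c=arm.camera_info("wrist")
for a in(1.552,1.75):
  print(a,[proj(c,W((.065*np.sin(a),y,.145+.065*np.cos(a)))).round(0) for y in(-.162,-.228)])
arm.move_linear(knob(0,.05),rate=.25);arm.grip(.085)
arm.move_linear(knob(1.552,.06),rate=.25)
print(arm.current_clock())
g=arm.move_linear(knob(1.552,-.003),rate=.12,guard=25);arm.pause(.1)
print(g,arm.current_tcp_pos()-knob(1.552),arm.current_ft_force(),arm.current_grip_width())
c=arm.camera_info("wrist");i=arm.snapshot("wrist");cv2.imwrite("pics/w3.png",i[:,:,::-1])
print([proj(c,W((.065,y,.146))).round(0) for y in(-.162,-.228)],arm.current_clock())
E
```

```text
1.552 [array([395., 152.]), array([386., 254.])]
1.75 [array([388., 149.]), array([380., 246.])]
10.475
False [ 0.00066061 -0.00053669 -0.00170934] [0.80844755 1.31017703 0.18824846] 0.08491506070366055
[array([284., 176.]), array([284., 311.])] 11.3
```

View pics/w3.png

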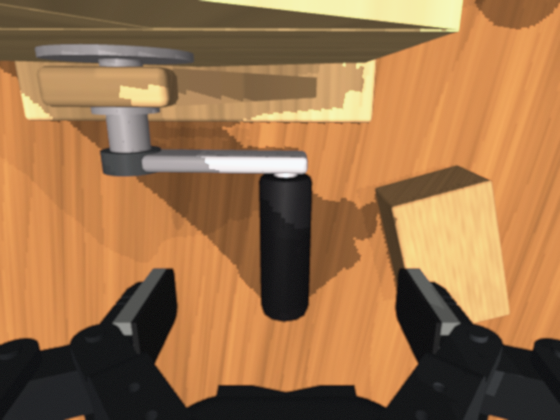

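The knob sits centred between the fingers in x, as predicted (knob rows 175–318). But the tips appear at row ~268 open and ~255 shut, while the reported TCP projects to row 241. So the real fingertips may not be where I assumed, and I'll solve for their position from the known 85 mm opening.

```bash
python3 - <<'E'
from h import *
p=arm.current_tcp_pos();Rm=R.from_rotvec(arm.current_ee_rot()).as_matrix()
c=arm.camera_info("wrist");T=np.array(c["cam_to_world"])
print(c["fx"],c["cx"],c["cy"])
# open: inner pad edges at top (col 176 & 398, row 268) -> depth from 85 mm
d=c["fx"]*.085/(398-176)
for r in(268,300,345):
    dd=d
    X=T[:3,3]+T[:3,:3]@np.array([0,(r-c["cy"])/c["fy"]*dd,dd]);print("open pt in tool",(Rm.T@(X-p)).round(4))
# where candidate tool points would show
for x in(-.011,0,.011):
  for z in(0,-.013,-.03,-.05): print(x,z,proj(c,p+Rm@np.array([x,.0425,z])).round(0),end=' ')
  print()
E
```

```text
377.4853035043679 285.9040077210741 202.15961663274135
open pt in tool [ 0.0085  0.0001 -0.0463]
open pt in tool [-0.0032  0.0001 -0.0499]
open pt in tool [-0.0197  0.0001 -0.055 ]
-0.011 0 [368. 261.] -0.011 -0.013 [374. 273.] -0.011 -0.03 [382. 291.] -0.011 -0.05 [395. 318.] 
0 0 [369. 241.] 0 -0.013 [375. 252.] 0 -0.03 [384. 268.] 0 -0.05 [397. 293.] 
0.011 0 [371. 221.] 0.011 -0.013 [377. 230.] 0.011 -0.03 [386. 245.] 0.011 -0.05 [400. 266.]
```

Both estimates agree: the real fingertips are about 35 mm short of the reported TCP along the tool axis, which explains the miss. I'll shift by that much and grip again, confirming by the grip width.

```bash
cat >> h.py <<'E'
D=.035   # real tips lie this far behind the reported TCP
_k,_d=knob,doorp
def knob(a,up=0): return _k(a,up-D)
def doorp(th,tilt,y=.007,tip=.006): return _d(th,tilt,y,tip-D)
E
python3 - <<'E'
from h import *
g=arm.move_linear(knob(1.552),rate=.12,guard=25)
arm.grip(0.0)
w=arm.current_grip_width()
print(g,arm.current_clock(),w,arm.current_gripper_force(),arm.current_ft_force(),arm.current_tcp_pos()-knob(1.552))
if w>.015:
  for a in np.linspace(1.552,0,9)[1:]:
    arm.move_linear(knob(a),rate=.06 if a<.7 else .09)
    f=arm.current_ft_force();print(round(a,2),f.round(1),(arm.current_tcp_pos()-knob(a)).round(4))
    if np.linalg.norm(f)>60: break
print(arm.current_clock(),arm.current_grip_width())
c=arm.camera_info("wrist");i=arm.snapshot("wrist");j=arm.snapshot("top")[150:330,225:440]
cv2.imwrite("pics/m4.png",np.hstack([cv2.resize(i,(373,280)),cv2.resize(j,(334,280))])[:,:,::-1])
E
```

```text
False 12.3167 0.021203701582197358 58.54049742221832 [-0.01083171 -0.96865026  1.23487705] [ 5.08704455e-05 -5.52083906e-05  2.90892352e-04]
1.36 [0.1 1.2 3.8] [-0.     -0.0001  0.0007]
1.16 [-1.2  0.4  2.6] [-0.     -0.      0.0004]
0.97 [-0.7  0.4  2.1] [-0.0001  0.      0.0003]
0.78 [-0.4  1.3  2.7] [-0.0001  0.0001  0.0002]
0.58 [1.1 1.  1.6] [ 0.0002  0.0002 -0.0001]
0.39 [ 2.7  0.7 -0.7] [ 0.0004  0.0003 -0.    ]
0.19 [-8.9  2.1 10.7] [-0.0036 -0.      0.0004]
0.0 [-1.4  2.9  3.8] [-0.0011  0.0003 -0.    ]
14.9167 0.021346577543345426
```

View pics/m4.png

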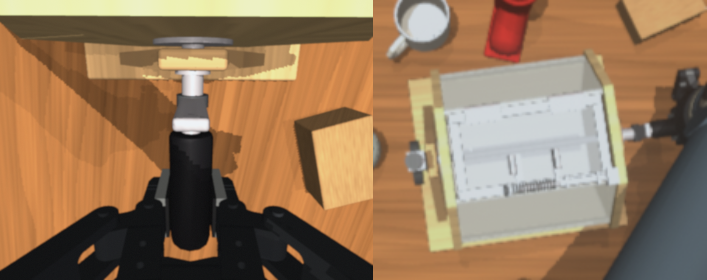

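The drum is turned: in the top view (right half) the door is on top, with the paddle and tab at about (555,157) and (512,165). Next I release, go above the door and look.

```bash
python3 - <<'E'
from h import *
arm.pause(.2);arm.grip(.085)
print(arm.current_clock(),arm.current_ft_force())
arm.move_linear(knob(0,.16),rate=.3)
arm.movep(doorp(0,0)+[0,0,.05],ori(np.pi/2));arm.pause(.2)
c=arm.camera_info("wrist");i=arm.snapshot("wrist");cv2.imwrite("pics/w5.png",i[:,:,::-1])
print(arm.current_clock(),arm.current_tcp_pos()-doorp(0,0))
for n,l in(("paddle top outer",(-.02,-.03,.279)),("tab top outer",(-.02,.03,.279)),("paddle x-",(-.032,-.03,.279)),("tab x-",(-.032,.03,.279)),("tab x+",(-.008,.03,.279)),("paddle x+",(-.008,-.03,.279))): print(n,proj(c,W(l)).round(0))
E
```

```text
15.8583 [-0.45093038 -0.95636607 -0.35626564]
17.7667 [ 0.00025672 -0.00101752  0.04996646]
paddle top outer [211. 249.]
tab top outer [336. 249.]
paddle x- [209. 226.]
tab x- [337. 226.]
tab x+ [335. 272.]
paddle x+ [212. 272.]
```

View pics/w5.png

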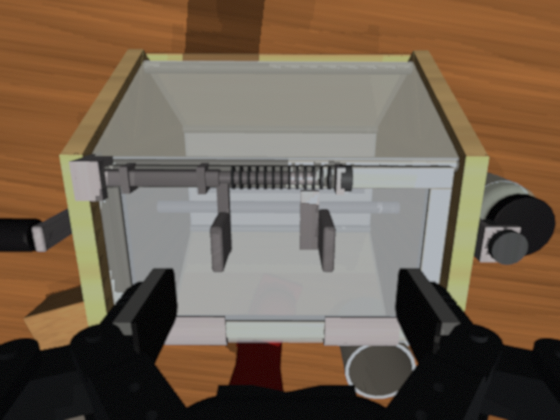

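The drum is indexed, and the paddle (outer face col 211, rows 222–270) and tab (outer face col 335) match the prediction. Descend and pinch.

```bash
python3 - <<'E'
from h import *
g=arm.move_linear(doorp(0,0),rate=.1,guard=20)
arm.pause(.1);print(g,arm.current_tcp_pos()-doorp(0,0),arm.current_ft_force())
arm.grip(0.0);arm.pause(.2)
print(arm.current_clock(),arm.current_grip_width(),arm.current_gripper_force(),arm.current_ft_force(),arm.current_tcp_pos()-doorp(0,0))
cv2.imwrite("pics/w6.png",arm.snapshot("wrist")[:,:,::-1])
E
```

```text
False [ 6.52318956e-04 -6.49330216e-05  7.76507118e-04] [-0.36851538  0.23344108  0.18415593]
19.1833 0.04192123029833829 60.70755422115326 [-3.39126821  2.41928256 15.45159064] [0.00147743 0.00090956 0.00319227]
```

View pics/w6.png

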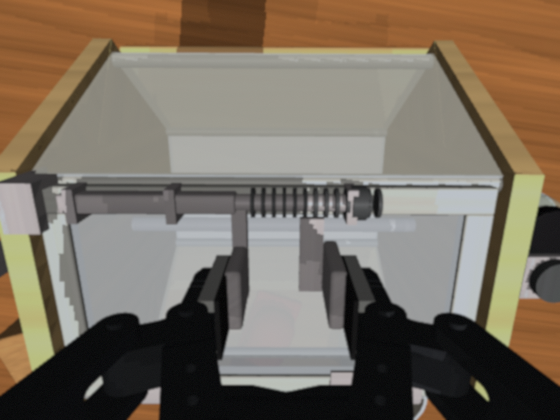

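The pinch width is 41.9 mm. The knob read about 2 mm low too, so this is the latch stop, and the bolt end at (65,200) is clear of the keeper. The tips touch the panel lightly, so I'll back off about 5 mm and swing the door up.

```bash
python3 - <<'E'
from h import *
ths=np.linspace(0,1.0,11)[1:];k=.55
print([None if arm.ik(doorp(t,k*t,tip=.011),ori(np.pi/2,k*t)) is None else round(float(arm.ik(doorp(t,k*t,tip=.011),ori(np.pi/2,k*t))[5]),2) for t in ths])
for t in ths:
    arm.move_linear(doorp(t,k*t,tip=.011),rate=.04,orientation=ori(np.pi/2,k*t))
    f=arm.current_ft_force();print(round(t,2),f.round(1),arm.current_moment().round(1),round(arm.current_grip_width(),4),(arm.current_tcp_pos()-doorp(t,k*t,tip=.011)).round(4))
    if np.linalg.norm(f)>50 or arm.current_grip_width()<.035: break
arm.pause(.3);print(arm.current_clock(),arm.current_ft_force(),arm.current_grip_width())
i=arm.snapshot("scene");j=arm.snapshot("wrist")
cv2.imwrite("pics/m7.png",np.hstack([cv2.resize(i[90:320,120:370],(435,400),interpolation=2),cv2.resize(j,(360,400))])[:,:,::-1])
E
```

```text
[1.16, 1.24, 1.31, 1.39, 1.46, 1.53, 1.6, 1.67, 1.73, 1.8]
0.1 [-0.5  2.5 -9.2] [ 0.2  0.2 -0.6] 0.0423 [-0.0012  0.0005 -0.0013]
0.2 [  0.2   2.5 -10.7] [ 0.4  0.2 -0.7] 0.042 [-0.0007  0.0006 -0.0009]
0.3 [ -0.5   3.5 -10.6] [ 0.5 -0.2 -0.6] 0.0419 [ 0.0002  0.0006 -0.0005]
0.4 [ -0.8   3.8 -10.1] [ 0.6 -0.3 -0.6] 0.0417 [ 0.0003  0.0006 -0.0003]
0.5 [ -0.9   4.8 -11. ] [ 0.8 -0.4 -0.7] 0.042 [-0.      0.0005 -0.0005]
0.6 [ -2.    4.3 -13. ] [ 0.9 -0.4 -0.7] 0.042 [ 0.0001  0.0005 -0.0005]
0.7 [ -3.1   4.8 -12.9] [ 0.9 -0.5 -0.7] 0.0418 [-0.0001  0.0004 -0.0007]
0.8 [ -2.8   4.1 -12.5] [ 0.9 -0.6 -0.7] 0.0417 [ 0.0002  0.0004 -0.0007]
0.9 [ -3.6   4.7 -13.1] [ 1.  -0.7 -0.8] 0.0422 [ 0.0002  0.0004 -0.0007]
1.0 [ -4.5   5.3 -13.4] [ 1.  -0.8 -0.9] 0.042 [ 0.      0.0003 -0.0008]
22.8667 [ -4.41802652   4.6624618  -13.37259749] 0.0415200280332321
```

View pics/m7.png

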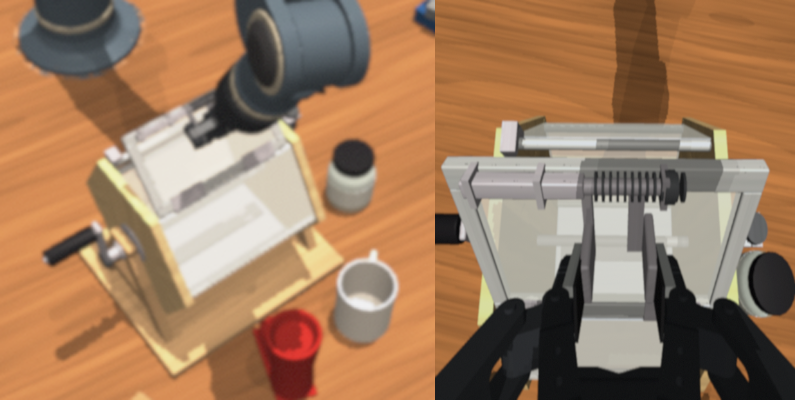

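The door frame has risen well clear of the keeper, which stays put at (510,137). The crank knob is straight up, so the drum is still indexed, the plates are firmly pinched, and the bystanders haven't moved. Handing in.

```bash
python3 -c "
from plant import arm
print(arm.job_done(),arm.current_clock())"
```

```text
the job is handed in; nothing more can be done
the job is handed in; nothing more can be done
```

The job is handed in at about 23 s of the 43 s allowed, after one missed grasp at the crank: the drum sits in its index with the latch pulled to its stop, and the arm is still holding the door up at about 1 rad (57°).

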